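# Unclip the air-filter cover of a small engine

## Robot

A 6-joint arm with a two-finger parallel gripper is mounted at the origin on a cart in front of the work surface, level with it; the furniture and walls round the work are solid. World frame = base frame: x ahead of the robot, y to its left, z up, the work surface at z = 0. Lengths are in m, angles in rad, forces in N, time in s.
With the tool pointing down it reaches from about 0.25 to 0.725 m from the base axis. Payload 4 kg.
Tool frame: the origin (TCP) lies at the very end of the fingers, on their centre line; the grasp point (between the pads) lies bot.grip_depth behind it (bot.grip_depth is the distance from the TCP to the grasp point, in m); z points along the fingers, y is the line along which they close (so a half turn about z gives the same grasp; the last joint's range is limited). The gripper opens to 85 mm and grips with 20 to 120 N. Pads are 22 mm wide; open, the fingers measure 114 mm over their backs; the gripper's body (76 mm by 85 mm) begins 54 mm behind the grasp point. The pads swing forward as they close: fully open they stand 13 mm farther back than shut.
Start: joints at [-1.271, 0.241, 0.005, 1.335, 0, 1.571], TCP at [0.148, -0.478, 0.231] pointing down, gripper open.
Joint ranges: [-2.72, 2.72], [-1.05, 1.87], [-1.09, 1.28], [-1.99, 2.15], [-1.42, 1.44], [-3.14, 3.14]. Speed limits (rad/s): [2.79, 2.79, 3.14, 3.14, 3.14, 3.14].

## Interface

Orientations are given as a 3x3 rotation matrix whose columns are the frame's x, y, z axes.
In Python, from workcell import bot gives the robot as it stands. The module is installed in compiled form; this text tells all that it offers.
- The arm moves only by the tool servo_tool, never from a script. Its argument "plan" is a list of rows, each a list of 4 numbers: the shift along the world's x, y, z normalised to -1 to 1, where 1 is 1 m, then the turn about the world's z normalised to -1 to 1, where 1 is 60 degrees. In form: [[dx, dy, dz, roll], ...]. A call has exactly 10 rows; each row is the pose to reach, as a shift and turn from the pose commanded when the call began; what a row does not reach only later rows make up. A row lasts 1/8 s, in which the tool goes at most 62.5 mm and 10.7 degrees, less where a joint would pass 70% of its speed; a pose out of reach is approached as far as the arm can. A call with a number of a shift or a turn outside -1 to 1 is refused whole. A call with a gripper value outside its range is refused whole. "jaw" is the opening, from 0 (shut) to 1 (fully open), set as the call begins (left out, the last holds). The fingers move at their own pace and stop on an object; "grip_force" is the grip in N (left out, the last holds). Time passes only in rows, so rows that repeat a pose let the fingers close, or fill a call up. It gives the time, the measured TCP pose, the force, the opening and the grip force at its end, in the units of the state.
- bot.get_state(): the state, without advancing time (a new reading comes with each control period).
- bot.snapshot(name): name is "side" or "top" or "wrist"; returns a dict with "img" (480x640x3 uint8, blue, green, red), "z_map" (480x640 float32, m along the optical axis (not along the pixel's ray), 0 where there is no reading), "fov_y" (degrees; the focal length in pixels is half the picture's height over the tangent of half this angle, whatever the lens; pixels are square), "cx", "cy" (the principal point, pixels), "R" (3x3) and "t" (3): a world point X has camera coordinates R X + t. Camera axes: x right, y down, z forward; pixel columns grow to the right and rows downward; lengths in m; the calibration is good to about 2 mm. A picture is of the moment at which its call begins.
- bot.sign_off(): hands the job in; it is judged then, once.
Trained networks look in the newest picture that a camera, given by its name, has taken for a name from the list of things; names that differ only in an ending like _2 or _b are one class to them, and where a whole thing is asked for, a point or a joint stands for the part that bears it (a point fixed in the world has none). Each returns a list of dicts, best first, with "conf" (0 to 1); they miss things now and then, are a little off and sometimes report something else, mostly with a low value. They report only what shows in the picture. A call takes as long as a camera call. They do not tell look-alikes from the thing itself.
- bot.recognise(name, camera): "xy" ([column, row] in pixels, amid what is visible of it).
- bot.spot_point(name, camera): "xy" ([column, row] in pixels: a listed point, or the origin of a listed thing).
The state is a dict: "t": time; "qpos": joint angles; "joint_vel": joint speeds; "joint_torque": joint torques, N m; "position": TCP position; "eef_rot": TCP orientation; "contact_force": force on the tool from outside, world axes, zero at the start; "torque": the same for the moment, N m; "opening": opening from 0.0 (shut) to 1.0 (fully open); "finger_force": force on a finger pad.
Only numpy, scipy, OpenCV 4.12 (cv2) and the standard library are available. Lean on these libraries where they do the work, as an engineer would, in place of code of your own. Each camera call takes 0.05 s, during which the arm holds its last target. There are 200 camera calls.

## Task

The air filter of the small engine on the bench is due for a change. Pinch the orange snap tab in towards the grip fin, only as hard as it takes to unhook it, tip that end of the grey cover up so that the tongues at its other end come out of their slots, and set the cover down flat, right way up, on the free bench top. Do not crack the tab or pry the cover while it is still hooked, do not drop it, and leave the things around the engine where they are.

Things in the scene. Friction and masses are not known exactly. Their poses are not given: they have to be found in the camera images.
- engine: Small red petrol engine, fixed. Origin on the bench under the middle of its air cleaner (black box 140 x 96 mm, rim at z=150 mm); z up, front (tab side) -x. Fan housing reaches y=-112 mm (166 mm high), fuel tank y=+117 mm (159 mm high), cylinder x=+160 mm (102 mm high). The bench is free 0.22 to 0.33 m to the right (world -y) of it at world x=0.42 to 0.55 m.
- filter_cover: Loose grey cover of the air cleaner, 130 (x) x 84 (y) mm, 16 mm high without fin and tab, 0.13 to 0.21 kg. Origin: centre of its lower rim, z up, +x towards the tongue end, -x towards the tab end. At the start it sits on the engine's rim, axes as the engine's. Nothing reaches below its rim, so it lies flat on a bench.
- cover_grip (a point): Where to pinch the cover, axes as the cover's: half-way between the outer side of the tab's thumb bar and the far (+x) face of the grip fin, 45 mm apart along x; at [-58.5, 0, 38] mm in the cover's frame. Fin: x=-44 to -36, y=+-18, z=16 to 46 mm, top clear from it to x=0. Fingertips lower than 27 mm above the cover's rim would meet the keeper frame.
- cover_mid (a point): Point on the cover: middle of length and width, 8 mm above its lower rim (so 8 mm above the bench when it lies there); axes as the cover's.
- snap_tab: Orange upright tab at the cover's -x end, 44 mm tall. Origin at its flexing root, [-76, 0, 2.5] mm in the cover's frame. Thumb bar 10 mm thick, 22 mm long in y, 38 mm above the root; it resists with 1.3 N + 1.1 N per mm. An outward hook lies under the keeper's bar with 2 mm of play upwards; two ears beside it. Cracks if squeezed with over 22 N.
- tab_flex (a joint): Bending of the tab in rad, 0 relaxed, growing as the thumb bar is pressed in (cover +x; 0.1 is 3.8 mm there). The hook clears somewhere from 0.05 to 0.34 (3 to 16 N at the thumb bar). How deep it hooks differs each time and does not show in the poses: squeeze in small steps and feel with a light tip (under 8 N) if it is free.
- keeper_bar (a point): Nominal middle of the bar (true set up to 1.6 mm off in x) of the engine's black keeper frame, over the tab's hook: [-83, 0, 173.5] mm in the engine's frame; frame 35 mm wide, top 25.5 mm above the cover's rim. 0.04 rad (1.5 mm at the thumb bar) after the hook clears, the tab's ears meet a guard: squeeze presses on it 2.5-fold, over 18 N there is too much. Raised 3 mm, the ears are past it.
- slots (a point): On the engine at [65, 0, 150] mm, axes as the engine's: line (along y) about which the cover tips, the lower edge of its tongue end. Two tongues there, 12 mm long, lie under lips with 1.5 mm of play: a straight lift jams. Tip the tab end up 0.2 to 0.25 rad about this line, draw the cover 12 mm or more along itself towards the tab end, then lift.
- spark_plug_box: Bystander: blue upright carton, 26 x 26 x 85 mm, left of the engine. Origin under its centre.
- spray_bottle: Bystander: white bottle with orange cap, 42 mm across, 128 mm high, left of the engine. Origin under its centre.
- open_wrench: Bystander: steel wrench, 211 mm long, 8 mm high, flat on the bench in front of the engine. Origin under its middle, length along y.
Not all that is in view belongs to the job. Leave any purple look-alike of the filter_cover alone.

How it is judged:
By the outcome, as a careful person would: the job done as asked, in the order asked, and still so for the second after the job is handed in, with the robot touching nothing.
It also fails if it takes over 72 s, if anything falls off the work surface, if the arm or the gripper's body presses on something with over 40 N, if the wrist force passes 120 N, or if a joint passes its speed limit or range.

## Working session

There is one attempt and no reset: what is moved stays moved. The work goes in short steps, Python scripts to look and compute and a tool call to move; the robot and the scene stay as the last step left them, time stands still between calls to the robot, and variables do not carry over. Pictures are saved under pics/ and viewed, at most 10 in all, crops included, and the job is handed in when it is done.

Besides the shell and the picture viewer there is one more tool, called after "Call:" in YAML: its name, and indented under it one key for each argument. servo_tool: Moves the arm, as the interface text tells. Scaled input: -1 to 1 covers 1 m each way for a shift and 60 degrees each way for a turn. Its arguments: {"type":"object","properties":{"plan":{"type":"array"},"jaw":{"type":"number"},"grip_force":{"type":"number"}},"required":["plan"]}

```bash
mkdir -p pics; cat > h.py <<'E'
from workcell import bot
import numpy as np, cv2
def f(s): return 240/np.tan(np.radians(s["fov_y"])/2)
def world(s,xy,r=2,z=None):
    u,v=xy; fl=f(s)
    d=np.array([(u-s["cx"])/fl,(v-s["cy"])/fl,1])
    R=np.array(s["R"]);t=np.array(s["t"])
    if z is not None:
        o=-R.T@t; w=R.T@d; return o+w*(z-o[2])/w[2]
    p=s["z_map"][int(v)-r:int(v)+r+1,int(u)-r:int(u)+r+1]; p=p[p>0]
    return R.T@(d*np.median(p)-t)
def cloud(s):
    v,u=np.mgrid[0:480,0:640]; Z=s["z_map"]; fl=f(s)
    P=np.stack([(u-s["cx"])/fl*Z,(v-s["cy"])/fl*Z,Z],-1)-np.array(s["t"])
    return P@np.array(s["R"])
E
python3 - <<'E'
from h import *
np.set_printoptions(precision=4,suppress=True)
st=bot.get_state(); print(st["position"],st["eef_rot"],st["opening"],bot.grip_depth)
for c in("top","side"):
    s=bot.snapshot(c); cv2.imwrite(f"pics/{c}0.png",s["img"])
    print(c,f(s),-np.array(s["R"]).T@s["t"])
    for n in("filter_cover","cover_grip","cover_mid","snap_tab","keeper_bar","slots","engine"):
        for d in bot.spot_point(n,c)[:2]:
            print(n,np.array(d["xy"]),round(d["conf"],2),world(s,d["xy"]))
E
```

```text
[ 0.1475 -0.4771  0.2304] [[ 0.9554  0.2954 -0.0006]
 [ 0.2954 -0.9554  0.002 ]
 [-0.     -0.0021 -1.    ]] 0.9980669280753048 0.0187
top 558.5820804705069 [0.4817 0.198  0.9919]
filter_cover [429.9 213.9] 0.74 [0.6084 0.0636 0.1669]
filter_cover [245.7 235.7] 0.71 [0.5834 0.3618 0.0174]
cover_grip [228.1 200.3] 0.92 [0.6475 0.3982 0.0051]
cover_grip [435.1 252.5] 0.64 [0.551  0.0552 0.1673]
cover_mid [244.4 231.5] 0.96 [0.5909 0.3646 0.0162]
cover_mid [432.1 216.2] 0.61 [0.6051 0.0602 0.1663]
snap_tab [434.8 265.9] 0.62 [0.5295 0.0602 0.1949]
snap_tab [231.1 196.1] 0.4 [0.655  0.393  0.0063]
keeper_bar [433.5 270.7] 0.77 [0.5236 0.0587 0.1759]
slots [435.2 176.7] 0.75 [0.6649 0.0565 0.1669]
side 579.2610858362891 [ 0.3669 -0.4757  0.6704]
filter_cover [299.1 250.8] 0.75 [0.5812 0.341  0.0168]
filter_cover [374.9 291.5] 0.56 [0.6013 0.0404 0.1646]
cover_grip [322.7 220.8] 0.84 [ 0.6605  0.443  -0.0015]
cover_grip [333.  279.8] 0.67 [0.5545 0.0717 0.1726]
cover_mid [376.2 287.5] 0.83 [0.6058 0.0468 0.1649]
cover_mid [298.  243.8] 0.6 [0.5856 0.3632 0.016 ]
snap_tab [319.7 300.5] 0.69 [0.5253 0.0386 0.1735]
snap_tab [328.8 232. ] 0.48 [0.6537 0.3843 0.0123]
keeper_bar [318.6 289.4] 0.56 [0.5297 0.0567 0.1757]
keeper_bar [334.3 278.3] 0.22 [0.5564 0.0719 0.1745]
slots [419.5 279.4] 0.86 [0.6654 0.0414 0.1662]
engine [372.6 363.1] 0.66 [ 0.5689 -0.0353  0.1197]
```

```bash
python3 - <<'E'
import cv2,numpy as np
a=cv2.imread("pics/top0.png")[150:330,340:520]; cv2.imwrite("pics/topc.png",cv2.resize(a,None,fx=3.3,fy=3.3,interpolation=2))
E
```

```text
(no output)
```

View pics/top0.png

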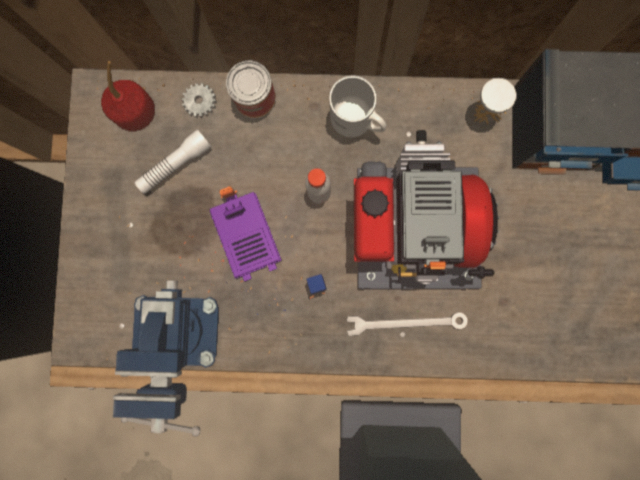

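View pics/topc.png

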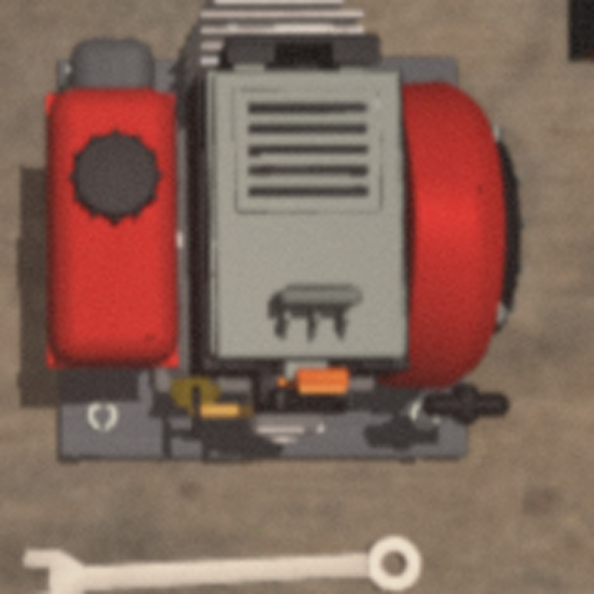

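The top view shows the grey cover around px (432,215), its tab at (437,266) and the fin at (436,240). The wrench is at (407,322), and the purple look-alike at (245,235) is not part of the job. The bench right of the engine, around (585,270), is free. Next I'll get the yaw and exact positions from the depth cloud.

```bash
cat > m.py <<'E'
from h import *
import sys
np.set_printoptions(precision=4,suppress=True)
def meas(cam,x0=0.605,y0=0.06):
    s=bot.snapshot(cam); P=cloud(s); im=s["img"].astype(int); Z=s["z_map"]>0
    near=Z&(abs(P[...,0]-x0)<.12)&(abs(P[...,1]-y0)<.07)
    sat=im.max(-1)-im.min(-1)
    cov=near&(abs(P[...,2]-.166)<.005)&(sat<45)&(im.max(-1)>90)
    (c,sz,a)=cv2.minAreaRect(P[cov][:,:2].astype(np.float32)*1000); print(cam,"cover rect",c,sz,a,cov.sum(), "z",np.median(P[cov][:,2]))
    hi=near&(P[...,2]>.182)&(P[...,2]<.21)
    org=(im[...,2]-im[...,0]>70)&(im[...,2]-im[...,1]>25)
    for n,m in(("tab",hi&org),("fin",hi&~org)):
        q=P[m]
        if len(q): print(n,len(q),np.percentile(q,[3,50,97],axis=0))
    return s,P
if __name__=="__main__":
    for c in sys.argv[1:]: s,P=meas(c); cv2.imwrite(f"pics/{c}m.png",s["img"])
E
python3 m.py top side
python3 - <<'E'
from h import *
s=bot.snapshot("top");P=cloud(s)
m=(abs(P[...,0]-.48)<.12)&(abs(P[...,1]+.22)<.1); print("bench max",P[m][:,2].max())
m=(P[...,0]>.42)&(P[...,0]<.52)&(abs(P[...,1]-.06)<.07);print("front max z",P[m][:,2].max())
m=(abs(P[...,0]-.545)<.07)&(abs(P[...,1]-.06)<.05)&(P[...,2]>.17);q=P[m]
print(np.c_[q*1000,s["img"][m]][::12].astype(int))
E
```

```text
top cover rect (614.856201171875, 59.63806915283203) (153.64096069335938, 87.85332489013672) 1.6198465824127197 4349 z 0.1668363034521417
tab 107 [[0.5264 0.0468 0.192 ]
 [0.5308 0.0569 0.1955]
 [0.5353 0.067  0.1979]]
fin 174 [[0.5573 0.0425 0.1827]
 [0.5666 0.0595 0.195 ]
 [0.5711 0.0749 0.1981]]
side cover rect (605.295654296875, 55.70543670654297) (172.09622192382812, 85.9188461303711) 2.257906675338745 3598 z 0.1659844531092673
tab 151 [[0.526  0.0452 0.1855]
 [0.5308 0.0528 0.1935]
 [0.5645 0.0714 0.1958]]
fin 195 [[0.5609 0.0393 0.1823]
 [0.5657 0.0513 0.1928]
 [0.5709 0.07   0.1962]]
bench max 0.007741518176456568
front max z 0.17857606920720434
[[614  85 171 101 109 114]
 [610  77 170 142 155 159]
 [570  71 193 101 109 113]
 [571  54 193  95 104 107]
 [568  72 200 104 113 118]
 [569  53 193 110 120 124]
 [567  73 196 103 110 114]
 [567  56 196 116 126 129]
 [568  75 170  95 101 105]
 [566  62 197 106 116 117]
 [566  45 197 105 116 119]
 [565  66 191  88  96 101]
 [565  50 193  92  99 104]
 [563  71 190  65  73  77]
 [564  54 193  66  72  77]
 [563  71 181  61  67  73]
 [563  53 181  61  65  69]
 [563  58 170  58  64  68]
 [560  58 178  65  71  75]
 [559  57 180  96 103 107]
 [558  46 175  58  62  70]
 [557  45 176  64  68  75]
 [554  44 171  79  85  91]
 [551  57 170 105 112 117]
 [535  53 192  55  99 193]
 [533  59 195  59 114 221]
 [532  65 195  53 105 208]
 [532  49 197  61 122 224]
 [530  59 194  57 110 215]
 [530  67 177  35  54  93]
 [529  52 195  63 121 222]
 [527  59 193  76 137 224]
 [527  65 176  39  48  70]
 [526  51 195  64 123 199]
 [525  63 175  41  54  77]
 [526  46 177  60  85 126]
 [524  65 176  40  46  50]
 [524  48 177  42  45  60]
 [522  66 176  45  47  54]
 [523  49 176  32  35  42]
 [522  41 175  48  49  56]
 [518  71 178  51  55  63]]
```

Call:
servo_tool:
  plan:
    - [0.03,0.04,0.04,0.1]
    - [0.07,0.09,0.06,0.2]
    - [0.1,0.14,0.06,0.3]
    - [0.14,0.19,0.06,0.4]
    - [0.18,0.24,0.06,0.5]
    - [0.21,0.29,0.06,0.6]
    - [0.25,0.34,0.06,0.7]
    - [0.29,0.385,0.06,0.8]
    - [0.32,0.43,0.06,0.9]
    - [0.35,0.475,0.06,1.0]
  jaw: 1

```text
t: 2.2
position: [0.4986, -0.0009, 0.2914]
eef_rot: [[0.218, 0.976, 0.001], [0.976, -0.218, -0.0], [-0.0, 0.001, -1.0]]
contact_force: [0.8, -1.0, 0.3]
opening: 1.001
finger_force: 0.0
```

Call:
servo_tool:
  plan:
    - [0.025,0.03,0,0.1]
    - [0.05,0.06,0,0.25]
    - [0.05,0.06,0,0.25]
    - [0.05,0.06,0,0.25]
    - [0.05,0.06,0,0.25]
    - [0.05,0.06,0,0.25]
    - [0.05,0.06,0,0.25]
    - [0.05,0.06,0,0.25]
    - [0.05,0.06,0,0.25]
    - [0.05,0.06,0,0.25]

```text
t: 3.45
position: [0.5476, 0.0573, 0.2913]
eef_rot: [[-0.038, 0.999, -0.0], [0.999, 0.038, 0.0], [0.0, -0.0, -1.0]]
contact_force: [0.1, -0.9, 0.3]
opening: 1.001
finger_force: 0.0
```

```bash
python3 m.py wrist; python3 - <<'E'
from h import *
st=bot.get_state(); print(st["t"],st["position"],st["eef_rot"],st["contact_force"],st["finger_force"])
E
```

```text
wrist cover rect (618.0726318359375, 61.68000793457031) (148.5506591796875, 85.68158721923828) 1.9620471000671387 16588 z 0.16566922756978644
tab 473 [[0.5269 0.0489 0.1901]
 [0.5317 0.0597 0.1939]
 [0.5361 0.069  0.1957]]
fin 791 [[0.5351 0.0444 0.1828]
 [0.5674 0.0607 0.1941]
 [0.5728 0.0766 0.196 ]]
3.5 [0.54766839 0.05734841 0.29125825] [[-3.80470032e-02  9.99275947e-01 -8.17158602e-05]
 [ 9.99275951e-01  3.80470025e-02 -1.02570938e-05]
 [-7.14062357e-06 -8.20469456e-05 -9.99999997e-01]] [-0.02854755 -0.00967584 -0.08150801] 0.0
```

View pics/wristm.png

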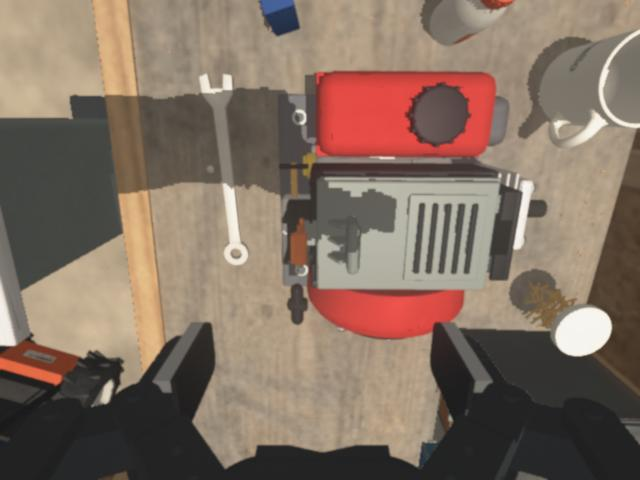

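The wrist view shows the tab at px (299,243) and the fin at (353,245), centred between the fingers and aligned with them. The measured span is 46 mm against 45 given. I'll descend and close to just short of contact.

Call:
servo_tool:
  plan:
    - [0.002,0.002,-0.02,0]
    - [0.002,0.002,-0.045,0]
    - [0.002,0.002,-0.07,0]
    - [0.002,0.002,-0.09,0]
    - [0.002,0.002,-0.1,0]
    - [0.002,0.002,-0.107,0]
    - [0.002,0.002,-0.111,0]
    - [0.002,0.002,-0.111,0]
    - [0.002,0.002,-0.111,0]
    - [0.002,0.002,-0.111,0]
  jaw: 0.63
  grip_force: 20

```text
t: 4.75
position: [0.5499, 0.0593, 0.1808]
eef_rot: [[-0.038, 0.999, 0.001], [0.999, 0.038, 0.0], [0.0, 0.001, -1.0]]
contact_force: [0.1, -0.7, -0.2]
opening: 0.623
finger_force: 0.0
```

```bash
python3 m.py wrist; python3 - <<'E'
from h import *
st=bot.get_state(); print(st["t"],st["position"],st["contact_force"],st["finger_force"],st["opening"])
E
```

```text
wrist cover rect (605.8720092773438, 61.449886322021484) (172.86239624023438, 86.07785034179688) 1.7187154293060303 33767 z 0.16566195506175407
tab 1546 [[0.5266 0.0484 0.1865]
 [0.5319 0.0607 0.1936]
 [0.5366 0.0691 0.1956]]
fin 5397 [[0.5114 0.0467 0.1848]
 [0.5672 0.0662 0.1952]
 [0.5879 0.0762 0.2092]]
4.8 [0.5498921  0.05930332 0.18069446] [-0.42931968  0.30337157  0.61970936] 0.0 0.6323021967794081
```

View pics/wristm.png

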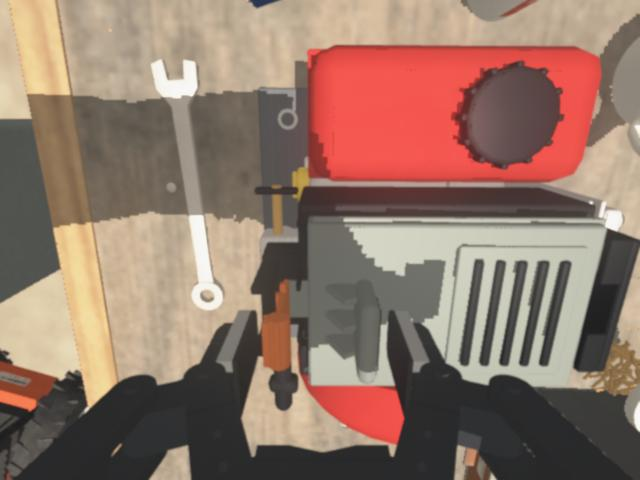

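Call:
servo_tool:
  plan:
    - [0,0,0,0]
    - [0,0,0,0]
    - [0,0,0,0]
    - [0,0,0,0]
    - [0,0,0,0]
    - [0,0,0,0]
    - [0,0,0,0]
    - [0,0,0,0]
    - [0,0,0,0]
    - [0,0,0,0]
  jaw: 0.53

```text
t: 6.05
position: [0.5497, 0.0593, 0.1803]
eef_rot: [[-0.038, 0.999, 0.0], [0.999, 0.038, 0.0], [0.0, 0.0, -1.0]]
contact_force: [-0.2, 0.3, 0.6]
opening: 0.53
finger_force: 0.0
```

```bash
cat > st.py <<'E'
from h import *
np.set_printoptions(precision=4,suppress=True)
for i in range(3):
    st=bot.get_state(); print(st["t"],st["position"],st["contact_force"],st["torque"],st["finger_force"],st["opening"])
    if i<2: s=bot.snapshot("wrist")
E
python3 st.py
```

```text
6.05 [0.5497 0.0593 0.1803] [-0.1733  0.3262  0.638 ] [-0.0417 -0.0255 -0.0156] 0.0 0.5304088274508336
6.1 [0.5496 0.0593 0.1803] [-0.4403 -0.4054  0.032 ] [-0.0225  0.0157 -0.0335] 0.0 0.5310584628559892
6.15 [0.5497 0.0593 0.1803] [-0.239  -1.1888 -0.9736] [-0.0074 -0.0072  0.0234] 0.0 0.5315205116034504
```

Call:
servo_tool:
  plan:
    - [0,0,0,0]
    - [0,0,0,0]
    - [0,0,0,0]
    - [0,0,0,0]
    - [0,0,0,0]
    - [0,0,0,0]
    - [0,0,0,0]
    - [0,0,0,0]
    - [0,0,0,0]
    - [0,0,0,0]
  jaw: 0.51

```text
t: 7.4
position: [0.5501, 0.0593, 0.1806]
eef_rot: [[-0.038, 0.999, 0.001], [0.999, 0.038, 0.0], [0.0, 0.001, -1.0]]
contact_force: [3.7, -0.3, 3.2]
opening: 0.514
finger_force: 4.5
```

```bash
python3 st.py
```

```text
7.4 [0.5501 0.0593 0.1806] [ 3.6604 -0.326   3.2294] [ 0.028  -0.7759  0.0426] 4.532811753451824 0.5140981255498991
7.45 [0.5501 0.0593 0.1806] [4.2042 0.1911 2.7968] [ 0.0212 -0.8387 -0.0834] 4.577845148742199 0.5147762058263885
7.5 [0.5501 0.0593 0.1806] [3.3792 0.2466 3.949 ] [ 0.0535 -0.8288  0.0178] 4.622202403843403 0.5091998094755484
```

Call:
servo_tool:
  plan:
    - [0.0005,0,0.001,0]
    - [0.001,0,0.001,0]
    - [0.001,0,0.001,0]
    - [0.001,0,0.001,0]
    - [0.001,0,0.001,0]
    - [0.001,0,0.001,0]
    - [0.001,0,0.001,0]
    - [0.001,0,0.001,0]
    - [0.001,0,0.001,0]
    - [0.001,0,0.001,0]

```text
t: 8.75
position: [0.5507, 0.0593, 0.1813]
eef_rot: [[-0.038, 0.999, 0.0], [0.999, 0.038, -0.0], [-0.0, 0.0, -1.0]]
contact_force: [-0.2, 0.0, -1.2]
opening: 0.507
finger_force: 2.7
```

```bash
python3 st.py
```

```text
8.75 [0.5507 0.0593 0.1813] [-0.1866  0.0062 -1.2078] [-0.0767  0.0852  0.0046] 2.7379197254776955 0.5069174931519749
8.8 [0.5507 0.0593 0.1813] [ 0.2857 -0.1963 -2.4856] [-0.0198  0.0507 -0.0269] 2.7422187477350235 0.5075154657064899
8.85 [0.5507 0.0593 0.1813] [ 0.6313  0.0562 -1.7336] [-0.0472  0.0656 -0.0386] 2.736872211098671 0.5140091599474552
```

Call:
servo_tool:
  plan:
    - [0.0005,0,0,0]
    - [0.0005,0,0,0]
    - [0.0005,0,0,0]
    - [0.0005,0,0,0]
    - [0.0005,0,0.001,0]
    - [0.0005,0,0.002,0]
    - [0.0005,0,0.003,0]
    - [0.0005,0,0.003,0]
    - [0.0005,0,0.003,0]
    - [0.0005,0,0.003,0]
  jaw: 0.5

```text
t: 10.1
position: [0.551, 0.0593, 0.1841]
eef_rot: [[-0.038, 0.999, -0.001], [0.999, 0.038, -0.0], [-0.0, -0.001, -1.0]]
contact_force: [-0.2, 1.1, -6.6]
opening: 0.497
finger_force: 3.9
```

```bash
python3 st.py; python3 m.py wrist
```

```text
10.1 [0.551  0.0593 0.1841] [-0.2013  1.0544 -6.5576] [ 0.0703 -0.1442  0.0126] 3.870142623782158 0.4965441335747932
10.15 [0.551  0.0593 0.1841] [ 0.4538  0.2096 -5.7469] [-0.0096 -0.1458 -0.01  ] 3.847992941737175 0.5045625737808019
10.2 [0.551  0.0593 0.1842] [-0.5104 -0.1618 -6.5953] [ 0.0522 -0.0693  0.0647] 3.8460159301757812 0.49697509627394976
wrist cover rect (605.8519287109375, 62.10291290283203) (172.9822998046875, 85.9706802368164) 2.114919662475586 34525 z 0.1672647594627303
tab 1399 [[0.5298 0.0486 0.1872]
 [0.5344 0.061  0.1955]
 [0.5389 0.0691 0.1975]]
fin 4590 [[0.518  0.0462 0.183 ]
 [0.5669 0.0677 0.1967]
 [0.5834 0.0766 0.2092]]
```

Tipping 2 mm took the cover up to the end of its play, and the force then rose to 6.6 N, so it is still hooked. I'll ease back to a lighter tip and squeeze on in small steps.

Call:
servo_tool:
  plan:
    - [0.0002,0,-0.0006,0]
    - [0.0005,0,-0.0006,0]
    - [0.0005,0,-0.0006,0]
    - [0.0005,0,-0.0006,0]
    - [0.0005,0,-0.0006,0]
    - [0.0005,0,-0.0006,0]
    - [0.0005,0,-0.0006,0]
    - [0.0005,0,-0.0006,0]
    - [0.0005,0,-0.0006,0]
    - [0.0005,0,-0.0006,0]
  jaw: 0.49

```text
t: 11.5
position: [0.5518, 0.0593, 0.1837]
eef_rot: [[-0.038, 0.999, 0.0], [0.999, 0.038, 0.0], [0.0, 0.0, -1.0]]
contact_force: [0.9, 0.2, -1.7]
opening: 0.489
finger_force: 4.4
```

```bash
python3 st.py
```

```text
11.5 [0.5518 0.0593 0.1837] [ 0.9375  0.2094 -1.7442] [-0.0535  0.0522 -0.0416] 4.4297195971012115 0.48900419603071144
11.55 [0.5518 0.0593 0.1837] [-0.9615  0.4673 -1.6007] [ 0.0291  0.0161 -0.0479] 4.430665969848633 0.4889830042382086
11.6 [0.5518 0.0593 0.1837] [-0.2732 -0.4343 -2.018 ] [-0.005   0.0773 -0.0005] 4.430987387895584 0.48936605964546537
```

Call:
servo_tool:
  plan:
    - [0,0,0,0]
    - [0,0,0.0003,0]
    - [0,0,0.0005,0]
    - [0,0,0.0007,0]
    - [0,0,0.0007,0]
    - [0,0,0.0007,0]
    - [0,0,0.0007,0]
    - [0,0,0.0007,0]
    - [0,0,0.0007,0]
    - [0,0,0.0007,0]

```text
t: 12.85
position: [0.5516, 0.0593, 0.1842]
eef_rot: [[-0.038, 0.999, -0.0], [0.999, 0.038, -0.0], [-0.0, -0.0, -1.0]]
contact_force: [0.0, 0.1, -6.5]
opening: 0.49
finger_force: 4.7
```

```bash
python3 st.py
```

```text
12.85 [0.5516 0.0593 0.1842] [ 0.0135  0.0624 -6.4653] [ 0.0435 -0.246   0.0249] 4.73466195166111 0.4902054071584177
12.9 [0.5516 0.0593 0.1842] [ 1.3316  0.0531 -6.5012] [ 0.0207 -0.1676 -0.0158] 4.74620059132576 0.4892320871182318
12.95 [0.5516 0.0593 0.1842] [ 0.9213 -0.4079 -6.7056] [ 0.0441 -0.1214  0.0115] 4.757979512214661 0.4866707299379865
```

Call:
servo_tool:
  plan:
    - [0.0002,0,0,0]
    - [0.0004,0,0,0]
    - [0.0004,0,0,0]
    - [0.0004,0,0,0]
    - [0.0004,0,0,0]
    - [0.0004,0,0,0]
    - [0.0004,0,0,0]
    - [0.0004,0,0,0]
    - [0.0004,0,0,0]
    - [0.0004,0,0,0]
  jaw: 0.48

```text
t: 14.2
position: [0.5518, 0.0593, 0.1843]
eef_rot: [[-0.038, 0.999, -0.001], [0.999, 0.038, -0.0], [-0.0, -0.001, -1.0]]
contact_force: [-2.2, -0.4, -7.0]
opening: 0.48
finger_force: 5.6
```

Call:
servo_tool:
  plan:
    - [0.0002,0,-0.0002,0]
    - [0.0003,0,-0.0002,0]
    - [0.0003,0,-0.0002,0]
    - [0.0003,0,-0.0002,0]
    - [0.0003,0,-0.0002,0]
    - [0.0003,0,-0.0002,0]
    - [0.0003,0,-0.0002,0]
    - [0.0003,0,-0.0002,0]
    - [0.0003,0,-0.0002,0]
    - [0.0003,0,-0.0002,0]
  jaw: 0.471

```text
t: 15.45
position: [0.5525, 0.0593, 0.1843]
eef_rot: [[-0.038, 0.999, 0.0], [0.999, 0.038, 0.0], [0.0, 0.0, -1.0]]
contact_force: [-1.5, -0.2, -3.0]
opening: 0.471
finger_force: 6.4
```

Call:
servo_tool:
  plan:
    - [0,0,0.0002,0]
    - [0,0,0.0004,0]
    - [0,0,0.0006,0]
    - [0,0,0.0006,0]
    - [0,0,0.0006,0]
    - [0,0,0.0006,0]
    - [0,0,0.0006,0]
    - [0,0,0.0006,0]
    - [0,0,0.0006,0]
    - [0,0,0.0006,0]

```text
t: 16.7
position: [0.5523, 0.0593, 0.1845]
eef_rot: [[-0.038, 0.999, -0.0], [0.999, 0.038, 0.0], [0.0, -0.0, -1.0]]
contact_force: [1.5, 0.6, -12.6]
opening: 0.474
finger_force: 7.3
```

Still hooked, and that pull was more than I wanted. I'll back off at once and make smaller lifts from here.

Call:
servo_tool:
  plan:
    - [0,0,-0.0006,0]
    - [0.0003,0,-0.0006,0]
    - [0.0003,0,-0.0006,0]
    - [0.0003,0,-0.0006,0]
    - [0.0003,0,-0.0006,0]
    - [0.0003,0,-0.0006,0]
    - [0.0003,0,-0.0006,0]
    - [0.0003,0,-0.0006,0]
    - [0.0003,0,-0.0006,0]
    - [0.0003,0,-0.0006,0]
  jaw: 0.462

```text
t: 17.95
position: [0.5528, 0.0593, 0.1844]
eef_rot: [[-0.038, 0.999, 0.0], [0.999, 0.038, 0.0], [-0.0, 0.0, -1.0]]
contact_force: [-2.1, 0.4, -4.5]
opening: 0.463
finger_force: 7.3
```

Call:
servo_tool:
  plan:
    - [0,0,0.0001,0]
    - [0,0,0.0001,0]
    - [0,0,0.0002,0]
    - [0,0,0.0002,0]
    - [0,0,0.0002,0]
    - [0,0,0.0002,0]
    - [0,0,0.0002,0]
    - [0,0,0.0002,0]
    - [0,0,0.0002,0]
    - [0,0,0.0002,0]

```text
t: 19.2
position: [0.5527, 0.0593, 0.1844]
eef_rot: [[-0.038, 0.999, 0.0], [0.999, 0.038, -0.0], [-0.0, 0.0, -1.0]]
contact_force: [-1.7, -0.0, -6.1]
opening: 0.466
finger_force: 7.3
```

Call:
servo_tool:
  plan:
    - [0.0002,0,0,0]
    - [0.0002,0,0,0]
    - [0.0002,0,0,0]
    - [0.0002,0,0,0]
    - [0.0002,0,0,0]
    - [0.0002,0,0,0]
    - [0.0002,0,0,0]
    - [0.0002,0,0,0]
    - [0.0002,0,0,0]
    - [0.0002,0,0,0]
  jaw: 0.453

```text
t: 20.45
position: [0.5528, 0.0593, 0.1844]
eef_rot: [[-0.038, 0.999, -0.0], [0.999, 0.038, 0.0], [0.0, -0.0, -1.0]]
contact_force: [-2.3, 0.3, -5.4]
opening: 0.46
finger_force: 8.2
```

Call:
servo_tool:
  plan:
    - [0,0,0,0]
    - [0,0,0,0]
    - [0,0,0,0]
    - [0,0,0,0]
    - [0,0,0,0]
    - [0,0,0,0]
    - [0,0,0,0]
    - [0,0,0,0]
    - [0,0,0,0]
    - [0,0,0,0]
  jaw: 0.444

```text
t: 21.7
position: [0.5529, 0.0593, 0.1844]
eef_rot: [[-0.038, 0.999, 0.0], [0.999, 0.038, -0.0], [-0.0, 0.0, -1.0]]
contact_force: [-1.3, 0.1, -5.3]
opening: 0.443
finger_force: 9.1
```

Call:
servo_tool:
  plan:
    - [0.0002,0,0,0]
    - [0.0002,0,0,0]
    - [0.0002,0,0,0]
    - [0.0002,0,0,0]
    - [0.0002,0,0,0]
    - [0.0002,0,0,0]
    - [0.0002,0,0,0]
    - [0.0002,0,0,0]
    - [0.0002,0,0,0]
    - [0.0002,0,0,0]
  jaw: 0.435

```text
t: 22.95
position: [0.553, 0.0593, 0.1844]
eef_rot: [[-0.038, 0.999, -0.0], [0.999, 0.038, 0.0], [0.0, -0.0, -1.0]]
contact_force: [-2.8, 0.5, -5.1]
opening: 0.438
finger_force: 10.0
```

Call:
servo_tool:
  plan:
    - [0,0,0,0]
    - [0,0,0,0]
    - [0,0,0,0]
    - [0,0,0,0]
    - [0,0,0,0]
    - [0,0,0,0]
    - [0,0,0,0]
    - [0,0,0,0]
    - [0,0,0,0]
    - [0,0,0,0]
  jaw: 0.426

```text
t: 24.2
position: [0.5531, 0.0593, 0.1844]
eef_rot: [[-0.038, 0.999, 0.0], [0.999, 0.038, 0.0], [0.0, 0.0, -1.0]]
contact_force: [-1.4, 0.3, -6.9]
opening: 0.424
finger_force: 10.9
```

Call:
servo_tool:
  plan:
    - [0,0,0,0]
    - [0,0,0,0]
    - [0,0,0,0]
    - [0,0,0,0]
    - [0,0,0,0]
    - [0,0,0,0]
    - [0,0,0,0]
    - [0,0,0,0]
    - [0,0,0,0]
    - [0,0,0,0]
  jaw: 0.417

```text
t: 25.45
position: [0.5532, 0.0593, 0.1845]
eef_rot: [[-0.038, 0.999, 0.0], [0.999, 0.038, -0.0], [-0.0, 0.0, -1.0]]
contact_force: [-0.5, -0.7, -7.2]
opening: 0.421
finger_force: 12.8
```

The squeeze force jumped by more than a step should give, so the ears may have reached the guard. I'll look before doing anything else.

```bash
python3 st.py; python3 - <<'E'
from m import *
s,P=meas("wrist")
m=(s["z_map"]>0)&(abs(P[...,2]-.167)<.008)&(P[...,0]>.58)&(P[...,0]<.66)&(abs(P[...,1]-.06)<.035)
q=P[m]; A=np.c_[q[:,0]-.6,q[:,1]-.06,np.ones(len(q))]; c=np.linalg.lstsq(A,q[:,2],rcond=None)[0]; print("plane",c)
s2=bot.snapshot("side")
a=s["img"][200:440,160:480];b=s2["img"][220:340,270:430]
cv2.imwrite("pics/c1.png",np.hstack([cv2.resize(a,(480,360)),cv2.resize(b,(320,240),interpolation=2).repeat(1,0) if 0 else cv2.copyMakeBorder(cv2.resize(b,(320,240)),0,120,0,0,0)]))
E
```

```text
25.45 [0.5532 0.0593 0.1845] [-0.4972 -0.6637 -7.1917] [-0.0218 -0.0355 -0.0332] 12.812263369560242 0.42135220982684896
25.5 [0.5532 0.0593 0.1845] [-0.6881 -0.299  -6.8102] [-0.0728 -0.1018 -0.0966] 12.821555435657501 0.42069003652820064
25.55 [0.5532 0.0593 0.1845] [ 0.2539 -1.0686 -6.9808] [-0.0295 -0.0966 -0.0601] 12.830988764762878 0.4187350970888763
wrist cover rect (605.9678955078125, 61.691280364990234) (173.2239227294922, 86.24072265625) 2.0878543853759766 34104 z 0.1666128634558342
tab 1328 [[0.5354 0.0488 0.1869]
 [0.5398 0.0609 0.1943]
 [0.5442 0.0693 0.1959]]
fin 4381 [[0.5235 0.0462 0.183 ]
 [0.5661 0.0678 0.1961]
 [0.5822 0.0765 0.2092]]
plane [0.0395 0.005  0.167 ]
```

View pics/c1.png

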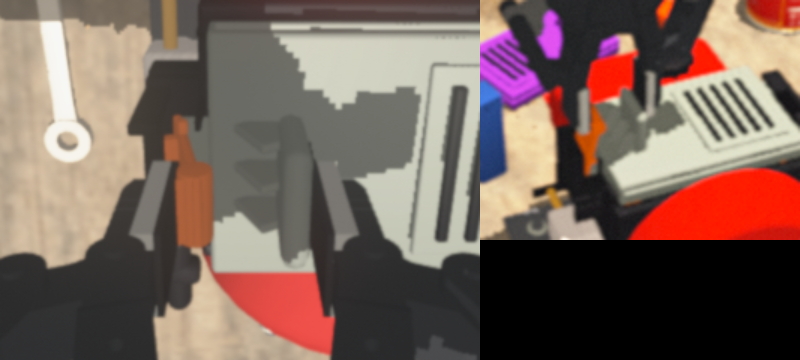

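The wrist view shows the tab bent about 8 mm inward between the pads (bar at px (193,205) in the crop, fin at (293,190)), with nothing out of place. The extra squeeze force suggests light contact with the guard. I'll relax the squeeze a little, unload the hook and tip again gently.

Call:
servo_tool:
  plan:
    - [0,0,-0.0005,0]
    - [0,0,-0.001,0]
    - [0,0,-0.001,0]
    - [0,0,-0.001,0]
    - [0,0,-0.0007,0]
    - [0,0,-0.0004,0]
    - [0,0,-0.0002,0]
    - [0,0,0,0]
    - [0,0,0,0]
    - [0,0,0,0]
  jaw: 0.424

```text
t: 26.9
position: [0.5532, 0.0593, 0.1843]
eef_rot: [[-0.038, 0.999, 0.0], [0.999, 0.038, 0.0], [0.0, 0.0, -1.0]]
contact_force: [2.0, 1.0, -4.8]
opening: 0.421
finger_force: 11.1
```

```bash
python3 st.py
```

```text
26.9 [0.5532 0.0593 0.1843] [ 2.0064  1.0169 -4.7642] [ 0.1374 -0.3908 -0.004 ] 11.124869585037231 0.4206301711347141
26.95 [0.5532 0.0593 0.1843] [ 2.0711  0.2206 -5.4298] [ 0.0837 -0.4501  0.0485] 11.151777505874634 0.4223847606129033
27.0 [0.5532 0.0593 0.1843] [ 1.3165  1.0205 -4.1385] [ 0.0846 -0.4837 -0.0582] 11.177002340555191 0.42339666739858584
```

Call:
servo_tool:
  plan:
    - [0,0,0.0001,0]
    - [0,0,0.0002,0]
    - [0,0,0.0003,0]
    - [0,0,0.0003,0]
    - [0,0,0.0003,0]
    - [0,0,0.0003,0]
    - [0,0,0.0003,0]
    - [0,0,0.0003,0]
    - [0,0,0.0003,0]
    - [0,0,0.0003,0]

```text
t: 28.25
position: [0.5531, 0.0593, 0.1847]
eef_rot: [[-0.038, 0.999, 0.0], [0.999, 0.038, 0.0], [0.0, 0.0, -1.0]]
contact_force: [3.2, 0.6, -8.1]
opening: 0.424
finger_force: 11.8
```

```bash
python3 st.py
```

```text
28.25 [0.5531 0.0593 0.1847] [ 3.1787  0.5997 -8.0627] [ 0.1871 -0.936   0.011 ] 11.849114298820496 0.42367812330217725
28.3 [0.553  0.0593 0.1846] [ 3.9065  0.7147 -8.533 ] [ 0.1612 -0.9841 -0.0051] 11.8533656001091 0.42294655372916234
28.35 [0.5531 0.0593 0.1847] [ 3.3286 -0.1823 -8.8544] [ 0.2183 -0.934  -0.0331] 11.856893599033356 0.42462088599225234
```

Call:
servo_tool:
  plan:
    - [0.0003,0,-0.001,0]
    - [0.0004,0,-0.0013,0]
    - [0.0004,0,-0.0013,0]
    - [0.0004,0,-0.0013,0]
    - [0.0004,0,-0.0013,0]
    - [0.0004,0,-0.001,0]
    - [0.0004,0,-0.0007,0]
    - [0.0004,0,-0.0004,0]
    - [0.0004,0,-0.0002,0]
    - [0.0004,0,-0.0002,0]
  jaw: 0.412

```text
t: 29.6
position: [0.5534, 0.0592, 0.1842]
eef_rot: [[-0.038, 0.999, -0.0], [0.999, 0.038, -0.0], [-0.0, -0.0, -1.0]]
contact_force: [1.7, 0.9, -3.6]
opening: 0.416
finger_force: 12.5
```

```bash
python3 st.py
```

```text
29.6 [0.5534 0.0592 0.1842] [ 1.6726  0.8966 -3.6202] [ 0.0815 -0.3185 -0.058 ] 12.534830421209335 0.4158186990770663
29.65 [0.5534 0.0593 0.1842] [ 1.322  -0.7023 -4.36  ] [ 0.0892 -0.3109 -0.0312] 12.556208968162537 0.4166912956128705
29.7 [0.5534 0.0593 0.1842] [ 2.0427 -0.3693 -3.5049] [ 0.0884 -0.3676  0.0047] 12.56537139415741 0.4163067949551558
```

Call:
servo_tool:
  plan:
    - [0.0003,0,0,0]
    - [0.0003,0,0,0]
    - [0.0003,0,0,0]
    - [0.0003,0,0,0]
    - [0.0003,0,0.0002,0]
    - [0.0003,0,0.0003,0]
    - [0.0003,0,0.0003,0]
    - [0.0003,0,0.0003,0]
    - [0.0003,0,0.0003,0]
    - [0.0003,0,0.0003,0]
  jaw: 0.402

```text
t: 30.95
position: [0.5536, 0.0593, 0.1846]
eef_rot: [[-0.038, 0.999, -0.001], [0.999, 0.038, -0.0], [-0.0, -0.001, -1.0]]
contact_force: [1.3, 0.0, -7.9]
opening: 0.406
finger_force: 15.2
```

```bash
python3 st.py
```

```text
30.95 [0.5536 0.0593 0.1846] [ 1.3359  0.0162 -7.9049] [ 0.0273 -0.6486 -0.0955] 15.163933485746384 0.40565175852070806
31.0 [0.5536 0.0593 0.1846] [ 1.7432  0.3933 -8.4324] [ 0.065  -0.6614 -0.1339] 15.170371234416962 0.4024312472177878
31.05 [0.5536 0.0593 0.1846] [ 2.0132  0.6013 -8.3059] [ 0.0858 -0.6658 -0.0841] 15.170840173959732 0.40669319510877927
```

Call:
servo_tool:
  plan:
    - [0.0003,0,-0.0006,0]
    - [0.0004,0,-0.001,0]
    - [0.0004,0,-0.001,0]
    - [0.0004,0,-0.001,0]
    - [0.0005,0,-0.001,0]
    - [0.0005,0,-0.0007,0]
    - [0.0005,0,-0.0004,0]
    - [0.0005,0,-0.0002,0]
    - [0.0005,0,-0.0002,0]
    - [0.0005,0,-0.0002,0]
  jaw: 0.393

```text
t: 32.3
position: [0.5543, 0.0594, 0.1845]
eef_rot: [[-0.038, 0.999, -0.0], [0.999, 0.038, 0.0], [0.0, -0.0, -1.0]]
contact_force: [2.1, 0.6, -3.0]
opening: 0.393
finger_force: 15.0
```

```bash
python3 st.py
```

```text
32.3 [0.5543 0.0594 0.1845] [ 2.1168  0.6144 -2.9729] [ 0.1017 -0.4703 -0.022 ] 14.961260855197906 0.3934556686870594
32.35 [0.5543 0.0594 0.1844] [ 2.3211 -0.1431 -2.3869] [ 0.1102 -0.4343  0.0043] 14.98870387673378 0.3949263785309851
32.4 [0.5543 0.0593 0.1845] [ 1.4248  0.9542 -3.2341] [ 0.1494 -0.449   0.0083] 15.006325989961624 0.3956655348419172
```

Call:
servo_tool:
  plan:
    - [0,0,0.0001,0]
    - [0,0,0.0002,0]
    - [0,0,0.0003,0]
    - [0,0,0.0003,0]
    - [0,0,0.0004,0]
    - [0,0,0.0004,0]
    - [0,0,0.0004,0]
    - [0,0,0.0004,0]
    - [0,0,0.0004,0]
    - [0,0,0.0004,0]

```text
t: 33.65
position: [0.5543, 0.0593, 0.185]
eef_rot: [[-0.038, 0.999, -0.0], [0.999, 0.038, -0.0], [-0.0, -0.0, -1.0]]
contact_force: [2.6, 0.1, -4.9]
opening: 0.397
finger_force: 15.0
```

```bash
python3 st.py
```

```text
33.65 [0.5543 0.0593 0.185 ] [ 2.6312  0.0899 -4.8519] [-0.0137 -0.6632 -0.0254] 15.028730034828186 0.39729352811224905
33.7 [0.5543 0.0593 0.185 ] [ 3.5265  0.6475 -5.0444] [ 0.0034 -0.672  -0.0236] 14.994204193353653 0.39752778687543583
33.75 [0.5543 0.0592 0.185 ] [ 3.3619  0.8228 -4.7395] [ 0.0039 -0.7545  0.0263] 14.995183199644089 0.3954568545775754
```

Call:
servo_tool:
  plan:
    - [0,0,0.0001,0]
    - [0,0,0.0002,0]
    - [0,0,0.0003,0]
    - [0,0,0.0004,0]
    - [0,0,0.0005,0]
    - [0,0,0.0005,0]
    - [0,0,0.0005,0]
    - [0,0,0.0005,0]
    - [0,0,0.0005,0]
    - [0,0,0.0005,0]

```text
t: 35.0
position: [0.5543, 0.0593, 0.1855]
eef_rot: [[-0.038, 0.999, -0.0], [0.999, 0.038, 0.0], [0.0, -0.0, -1.0]]
contact_force: [3.4, -1.0, -7.7]
opening: 0.396
finger_force: 15.0
```

```bash
python3 st.py; python3 m.py wrist
```

```text
35.0 [0.5543 0.0593 0.1855] [ 3.4044 -0.9842 -7.7369] [ 0.0191 -0.8904  0.0009] 15.027666091918945 0.39624730673693004
35.05 [0.5543 0.0593 0.1855] [ 3.9737 -0.5932 -7.2099] [ 0.0239 -0.911   0.0206] 15.034717619419098 0.3945389298028764
35.1 [0.5543 0.0593 0.1855] [ 4.0393 -0.5913 -7.2744] [-0.016  -0.894   0.0072] 15.041993111371994 0.3967559376005887
wrist cover rect (605.75537109375, 61.772701263427734) (173.07606506347656, 86.45330047607422) 1.9816234111785889 33946 z 0.16733718700526007
tab 1309 [[0.5376 0.0489 0.1873]
 [0.5418 0.061  0.1947]
 [0.5462 0.0694 0.1963]]
fin 4345 [[0.5257 0.0458 0.1828]
 [0.566  0.0678 0.1968]
 [0.5823 0.0765 0.2091]]
```

Call:
servo_tool:
  plan:
    - [0.0004,0,-0.0006,0]
    - [0.0008,0,-0.001,0]
    - [0.001,0,-0.001,0]
    - [0.001,0,-0.001,0]
    - [0.001,0,-0.001,0]
    - [0.001,0,-0.0008,0]
    - [0.001,0,-0.0005,0]
    - [0.001,0,-0.0003,0]
    - [0.001,0,-0.0003,0]
    - [0.001,0,-0.0003,0]
  jaw: 0.385

```text
t: 36.4
position: [0.5552, 0.0593, 0.1851]
eef_rot: [[-0.038, 0.999, -0.0], [0.999, 0.038, -0.0], [-0.0, -0.0, -1.0]]
contact_force: [0.3, -0.2, -1.2]
opening: 0.385
finger_force: 14.7
```

```bash
python3 st.py
```

```text
36.4 [0.5552 0.0593 0.1851] [ 0.3184 -0.1998 -1.1588] [0.005  0.1089 0.0226] 14.708483666181564 0.3852316356366916
36.45 [0.5552 0.0593 0.1851] [-0.9054 -0.1299 -1.5724] [ 0.0089  0.1116 -0.0105] 14.719194620847702 0.3872107326582442
36.5 [0.5552 0.0593 0.1851] [ 0.0298  0.1654 -2.39  ] [0.0364 0.1216 0.0202] 14.712246805429459 0.3896041309685892
```

Call:
servo_tool:
  plan:
    - [0,0,0.0001,0]
    - [0.0001,0,0.0003,0]
    - [0.0002,0,0.0005,0]
    - [0.0003,0,0.0007,0]
    - [0.0003,0,0.0009,0]
    - [0.0003,0,0.001,0]
    - [0.0003,0,0.001,0]
    - [0.0003,0,0.001,0]
    - [0.0003,0,0.001,0]
    - [0.0003,0,0.001,0]

```text
t: 37.75
position: [0.5556, 0.0593, 0.1862]
eef_rot: [[-0.038, 0.999, -0.0], [0.999, 0.038, -0.0], [-0.0, -0.0, -1.0]]
contact_force: [1.0, -0.2, -1.4]
opening: 0.388
finger_force: 14.7
```

```bash
python3 st.py; python3 m.py wrist
```

```text
37.75 [0.5556 0.0593 0.1862] [ 1.0172 -0.2151 -1.3739] [-0.0025  0.0736  0.0032] 14.683383107185364 0.38787105583897047
37.8 [0.5556 0.0593 0.1862] [-0.254  -0.005  -1.8215] [ 0.0113  0.0131 -0.0574] 14.682789891958237 0.3888438080547507
37.85 [0.5556 0.0593 0.1862] [ 0.2929 -0.7223 -1.2749] [ 0.0464  0.0828 -0.0515] 14.684110432863235 0.39244146944147673
wrist cover rect (605.9163208007812, 61.968597412109375) (172.89662170410156, 86.44847869873047) 1.8224173784255981 33624 z 0.1678272344655936
tab 1300 [[0.5391 0.0489 0.1869]
 [0.5433 0.0612 0.1955]
 [0.5478 0.0694 0.1969]]
fin 4331 [[0.5275 0.0457 0.183 ]
 [0.5668 0.0678 0.1973]
 [0.5832 0.0766 0.209 ]]
```

The hook is free: the tip force stays at the weight of about 1.5 N while the cover rises. Now I'll tip it along the arc about the slots.

Call:
servo_tool:
  plan:
    - [0.0004,0,0.001,0]
    - [0.0008,0,0.002,0]
    - [0.0012,0,0.003,0]
    - [0.0016,0,0.004,0]
    - [0.002,0,0.005,0]
    - [0.0024,0,0.006,0]
    - [0.0028,0,0.007,0]
    - [0.0032,0,0.008,0]
    - [0.0032,0,0.008,0]
    - [0.0032,0,0.008,0]

```text
t: 39.15
position: [0.5589, 0.0593, 0.1943]
eef_rot: [[-0.038, 0.999, 0.0], [0.999, 0.038, 0.0], [-0.0, 0.0, -1.0]]
contact_force: [-1.8, 0.4, -3.7]
opening: 0.391
finger_force: 13.1
```

```bash
python3 st.py; python3 m.py wrist
```

```text
39.15 [0.5589 0.0593 0.1943] [-1.7843  0.3538 -3.7181] [-0.0757  0.4924  0.0209] 13.05798964574933 0.39131784247449886
39.2 [0.5589 0.0593 0.1943] [-0.4464  0.2108 -3.0174] [-0.0622  0.5646  0.0246] 13.084594148676842 0.38769138942690407
39.25 [0.5589 0.0593 0.1943] [-1.0955 -0.207  -3.6222] [-0.0597  0.4915  0.02  ] 13.108327828813344 0.38257347583019047
wrist cover rect (605.5477905273438, 61.66571807861328) (173.21311950683594, 86.41963195800781) 2.1316802501678467 10452 z 0.16911181144451579
tab 1399 [[0.54   0.0491 0.1851]
 [0.5463 0.0622 0.2033]
 [0.5512 0.0694 0.2049]]
fin 4132 [[0.5331 0.0455 0.1831]
 [0.5684 0.0662 0.2024]
 [0.5843 0.0768 0.209 ]]
```

Call:
servo_tool:
  plan:
    - [0.0008,0,0.002,0]
    - [0.0016,0,0.004,0]
    - [0.0024,0,0.006,0]
    - [0.0033,0,0.008,0]
    - [0.0042,0,0.01,0]
    - [0.0051,0,0.012,0]
    - [0.006,0,0.014,0]
    - [0.007,0,0.016,0]
    - [0.0078,0,0.018,0]
    - [0.0078,0,0.018,0]

```text
t: 40.55
position: [0.5668, 0.0593, 0.2125]
eef_rot: [[-0.038, 0.999, 0.001], [0.999, 0.038, 0.0], [0.0, 0.001, -1.0]]
contact_force: [-0.9, -0.2, -3.8]
opening: 0.39
finger_force: 13.5
```

```bash
python3 st.py; cat > tilt.py <<'E'
from h import *
np.set_printoptions(precision=4,suppress=True)
s=bot.snapshot("side"); P=cloud(s); im=s["img"].astype(int)
import sys
x0,x1,y0,y1,z0,z1=map(float,sys.argv[1:7])
sat=im.max(-1)-im.min(-1)
m=(s["z_map"]>0)&(P[...,0]>x0)&(P[...,0]<x1)&(P[...,1]>y0)&(P[...,1]<y1)&(P[...,2]>z0)&(P[...,2]<z1)&(sat<45)&(im.max(-1)>110)
q=P[m]
for k in range(4):
    A=np.c_[q[:,0],q[:,1],np.ones(len(q))]; c=np.linalg.lstsq(A,q[:,2],rcond=None)[0]; r=abs(A@c-q[:,2]); q=q[r<max(.002,2*r.std())]
print("slope",c,len(q),q.min(0),q.max(0)); cv2.imwrite("pics/t%s.png"%sys.argv[7],s["img"][200:420,220:500])
E
python3 tilt.py 0.57 0.68 0.02 0.1 0.155 0.21 1
```

```text
40.55 [0.5668 0.0593 0.2125] [-0.9322 -0.1772 -3.806 ] [ 0.0314  0.477  -0.0273] 13.475281577557325 0.3904698755741031
40.6 [0.5668 0.0593 0.2124] [-1.2272  0.2799 -3.2773] [0.0495 0.44   0.0051] 13.668490815907717 0.3909621840801667
40.65 [0.5667 0.0593 0.2123] [-0.991  -1.1893 -3.1944] [ 0.036   0.4373 -0.0146] 13.77858342602849 0.3866641288295254
slope [-0.1996  0.0065  0.3038] 1610 [0.57   0.02   0.1674] [0.6761 0.0995 0.1919]
```

View pics/t1.png

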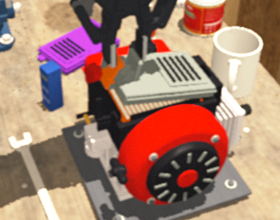

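The side view shows the tab end tipped up with a slope of 0.20 and the bystanders still in place. I'll tip slightly further, then draw the cover 15 mm along itself towards the tab end.

Call:
servo_tool:
  plan:
    - [0.0006,0,0.0015,0]
    - [0.0013,0,0.003,0]
    - [0.0013,0,0.003,0]
    - [-0.0012,0,0.0036,0]
    - [-0.0037,0,0.0042,0]
    - [-0.0062,-0.0002,0.0048,0]
    - [-0.0087,-0.0003,0.0054,0]
    - [-0.0112,-0.0004,0.006,0]
    - [-0.0137,-0.0005,0.0065,0]
    - [-0.0142,-0.0005,0.0067,0]

```text
t: 41.95
position: [0.5523, 0.0588, 0.2192]
eef_rot: [[-0.038, 0.999, 0.001], [0.999, 0.038, 0.0], [0.0, 0.001, -1.0]]
contact_force: [-0.6, -0.5, -1.8]
opening: 0.384
finger_force: 16.0
```

```bash
python3 st.py; python3 tilt.py 0.56 0.68 0.02 0.1 0.155 0.215 2
```

```text
41.95 [0.5523 0.0588 0.2192] [-0.5547 -0.5189 -1.7661] [0.02   0.073  0.0052] 16.00329766049981 0.3844795628656235
42.0 [0.5523 0.0588 0.2192] [-0.3426  0.5561 -1.971 ] [ 0.0054  0.088  -0.0267] 16.00212961435318 0.3864590650922254
42.05 [0.5524 0.0588 0.2191] [-0.2457  0.8679 -1.9026] [0.0321 0.051  0.0472] 16.00256860256195 0.38951161635570036
slope [-0.2093  0.0071  0.3125] 1633 [0.56   0.02   0.1724] [0.6617 0.0997 0.1968]
```

Call:
servo_tool:
  plan:
    - [-0.002,0,0.001,0]
    - [-0.002,0,0.004,0]
    - [-0.002,0,0.009,0]
    - [-0.002,0,0.016,0]
    - [-0.002,0,0.024,0]
    - [-0.002,0,0.033,0]
    - [-0.002,0,0.042,0]
    - [-0.002,0,0.05,0]
    - [-0.002,0,0.056,0]
    - [-0.002,0,0.06,0]

```text
t: 43.35
position: [0.5504, 0.0588, 0.2793]
eef_rot: [[-0.038, 0.999, 0.0], [0.999, 0.038, -0.0], [-0.0, 0.0, -1.0]]
contact_force: [0.2, -0.8, -2.3]
opening: 0.386
finger_force: 16.0
```

```bash
python3 st.py; python3 tilt.py 0.56 0.68 0.02 0.1 0.2 0.275 3
```

```text
43.35 [0.5504 0.0588 0.2793] [ 0.2399 -0.7549 -2.2835] [0.0047 0.0787 0.0106] 16.008068472146988 0.3855264393853403
43.4 [0.5506 0.0588 0.2797] [ 0.9714 -0.5502 -2.1583] [0.0143 0.041  0.0084] 16.10364742577076 0.38802066224344084
43.45 [0.5505 0.0588 0.2794] [ 0.9358 -0.3746 -1.5187] [0.014  0.1023 0.0365] 16.11172702163458 0.3853005991618997
slope [-0.2087  0.0041  0.3722] 1627 [0.5602 0.02   0.2326] [0.66   0.0999 0.2559]
```

View pics/t3.png

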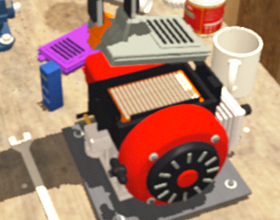

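The side view shows the cover lifted clear, held at a slope of 0.21, with the filter exposed and everything else in place. Next is the carry to the free bench top.

Call:
servo_tool:
  plan:
    - [-0.006,-0.015,0,0]
    - [-0.019,-0.045,0,0]
    - [-0.033,-0.077,0,0]
    - [-0.047,-0.11,0,0]
    - [-0.061,-0.142,0,0]
    - [-0.075,-0.175,0,0]
    - [-0.089,-0.207,0,0]
    - [-0.102,-0.238,-0.01,0]
    - [-0.112,-0.261,-0.025,0]
    - [-0.118,-0.274,-0.04,0]

```text
t: 44.75
position: [0.431, -0.2167, 0.2383]
eef_rot: [[-0.036, 0.999, -0.0], [0.999, 0.036, -0.0], [-0.0, -0.0, -1.0]]
contact_force: [0.3, 0.9, -2.1]
opening: 0.389
finger_force: 15.9
```

Call:
servo_tool:
  plan:
    - [0,0,-0.015,0]
    - [0,0,-0.035,0]
    - [0,0,-0.057,0]
    - [0,0,-0.079,0]
    - [0,0,-0.1,0]
    - [0,0,-0.118,0]
    - [0,0,-0.132,0]
    - [0,0,-0.142,0]
    - [0,0,-0.148,0]
    - [0,0,-0.15,0]

```text
t: 46.0
position: [0.4324, -0.2152, 0.0888]
eef_rot: [[-0.038, 0.999, 0.0], [0.999, 0.038, -0.0], [-0.0, 0.0, -1.0]]
contact_force: [-0.4, 0.7, -1.0]
opening: 0.39
finger_force: 16.1
```

```bash
python3 st.py; python3 - <<'E'
from h import *
np.set_printoptions(precision=4,suppress=True)
for c in("top","side"):
    s=bot.snapshot(c); P=cloud(s); im=s["img"].astype(int); sat=im.max(-1)-im.min(-1)
    m=(s["z_map"]>0)&(abs(P[...,0]-.50)<.09)&(abs(P[...,1]+.215)<.055)&(P[...,2]>.025)&(P[...,2]<.075)&(sat<45)&(im.max(-1)>110)&(P[...,0]>.455)
    q=P[m]
    for k in range(4):
        A=np.c_[q[:,0],q[:,1],np.ones(len(q))]; k_=np.linalg.lstsq(A,q[:,2],rcond=None)[0]; r=abs(A@k_-q[:,2]); q=q[r<.003] if (r<.003).sum()>50 else q
    print(c,k_,len(q),q.min(0),q.max(0)); cv2.imwrite(f"pics/d_{c}.png",s["img"])
E
```

```text
46.0 [ 0.4324 -0.2152  0.0888] [-0.4245  0.695  -0.9654] [-0.036   0.1184  0.0326] 16.074551828205585 0.39015286790746995
46.05 [ 0.4325 -0.2153  0.0888] [ 1.2707  0.7271 -2.0317] [0.0146 0.0719 0.0106] 16.076618693768978 0.386880435706363
46.1 [ 0.4326 -0.2153  0.0891] [-1.5006 -0.3389 -2.0102] [-0.0047  0.0745 -0.0381] 16.0754824988544 0.3851207102021669
top [-0.2304 -0.0081  0.167 ] 1134 [ 0.4551 -0.2561  0.0411] [ 0.5418 -0.1725  0.065 ]Traceback (most recent call last):
  File "<stdin>", line 9, in <module>
    return umr_minimum(a, axis, None, out, keepdims, initial, where)
ValueError: zero-size array to reduction operation minimum which has no identity
```

Call:
servo_tool:
  plan:
    - [0,0,-0.005,0]
    - [0,0,-0.01,0]
    - [0,0,-0.015,0]
    - [0,0,-0.019,0]
    - [0,0,-0.022,0]
    - [0,0,-0.024,0]
    - [0,0,-0.025,0]
    - [0,0,-0.026,0]
    - [0,0,-0.027,0]
    - [0,0,-0.027,0]

```text
t: 47.45
position: [0.4323, -0.2152, 0.0619]
eef_rot: [[-0.038, 0.999, -0.0], [0.999, 0.038, 0.0], [0.0, -0.0, -1.0]]
contact_force: [0.8, -0.0, -1.5]
opening: 0.391
finger_force: 16.1
```

```bash
python3 st.py
```

```text
47.45 [ 0.4323 -0.2152  0.0619] [ 0.8477 -0.0227 -1.4559] [ 0.0048  0.033  -0.0185] 16.10591199249029 0.3905251955149649
47.5 [ 0.4324 -0.2152  0.0619] [-0.0787 -0.9615 -2.0621] [-0.0288  0.0363  0.0174] 16.105781234800816 0.38487793174752866
47.55 [ 0.4324 -0.2152  0.0619] [-0.3151  0.5996 -1.6086] [0.0252 0.0628 0.0172] 16.10527167096734 0.38477077104481744
```

Call:
servo_tool:
  plan:
    - [0,0,-0.001,0]
    - [0,0,-0.002,0]
    - [-0.0005,0,-0.0035,0]
    - [-0.0011,0,-0.005,0]
    - [-0.0018,0,-0.0065,0]
    - [-0.0024,0,-0.008,0]
    - [-0.003,0,-0.0095,0]
    - [-0.0036,0,-0.011,0]
    - [-0.0042,0,-0.0125,0]
    - [-0.0042,0,-0.0125,0]

```text
t: 48.8
position: [0.4282, -0.2152, 0.0493]
eef_rot: [[-0.038, 0.999, 0.0], [0.999, 0.038, -0.0], [-0.0, 0.0, -1.0]]
contact_force: [-4.5, -0.2, 3.6]
opening: 0.39
finger_force: 16.7
```

```bash
python3 st.py; cat > t2.py <<'E'
from h import *
import sys
np.set_printoptions(precision=4,suppress=True)
s=bot.snapshot("top"); P=cloud(s); im=s["img"].astype(int); sat=im.max(-1)-im.min(-1)
m=(s["z_map"]>0)&(P[...,0]>.45)&(P[...,0]<.59)&(abs(P[...,1]+.215)<.055)&(P[...,2]>.01)&(P[...,2]<.075)&(sat<45)&(im.max(-1)>110)
q=P[m]
for k in range(4):
    A=np.c_[q[:,0],q[:,1],np.ones(len(q))]; c=np.linalg.lstsq(A,q[:,2],rcond=None)[0]; r=abs(A@c-q[:,2]); q=q[r<.003] if (r<.003).sum()>50 else q
print(c,len(q),q.min(0),q.max(0)); a=s["img"][180:360,520:640]; cv2.imwrite("pics/d%s.png"%sys.argv[1],cv2.resize(a,None,fx=3,fy=3))
E
python3 t2.py 1
```

```text
48.8 [ 0.4282 -0.2152  0.0493] [-4.4697 -0.2413  3.5645] [-0.0373  0.4605  0.0163] 16.67218524031341 0.39003674093678553
48.85 [ 0.4282 -0.2152  0.0494] [-3.4732 -0.4513  3.1786] [ 0.0012  0.4082 -0.0413] 16.619953187182546 0.3881395200873159
48.9 [ 0.4283 -0.2152  0.0494] [-3.2016 -0.2578  2.6857] [ 0.022   0.4418 -0.0241] 16.600593868643045 0.38389833224323916
[-0.1196 -0.0064  0.0806] 1276 [ 0.45   -0.2557  0.0143] [ 0.5427 -0.1714  0.0299]
```

Call:
servo_tool:
  plan:
    - [-0.001,0,-0.0015,0]
    - [-0.0018,0,-0.003,0]
    - [-0.0025,0,-0.0045,0]
    - [-0.0031,0,-0.006,0]
    - [-0.0037,0,-0.0075,0]
    - [-0.0043,0,-0.009,0]
    - [-0.0049,0,-0.0105,0]
    - [-0.0055,0,-0.012,0]
    - [-0.006,0,-0.013,0]
    - [-0.006,0,-0.013,0]

```text
t: 50.2
position: [0.4224, -0.2152, 0.0364]
eef_rot: [[-0.038, 0.999, 0.0], [0.999, 0.038, -0.0], [-0.0, 0.0, -1.0]]
contact_force: [1.5, -0.3, 1.3]
opening: 0.386
finger_force: 17.9
```

```bash
python3 st.py; python3 t2.py 2
```

```text
50.2 [ 0.4224 -0.2152  0.0364] [ 1.5201 -0.3449  1.2779] [ 0.0074 -0.8317 -0.0176] 17.942436933517456 0.386145245093606
50.25 [ 0.4223 -0.2152  0.0364] [1.8674 0.6244 0.9852] [ 0.0097 -0.8027 -0.0542] 17.982490360736847 0.3890761725504959
50.3 [ 0.4223 -0.2152  0.0364] [ 1.394  -0.6812  1.9188] [ 0.0298 -0.8741 -0.0012] 17.974283695220947 0.3872321565052732
[-0.0161 -0.0025  0.0255] 1279 [ 0.45   -0.2554  0.0144] [ 0.5415 -0.1702  0.0213]
```

Call:
servo_tool:
  plan:
    - [0,0,0,0]
    - [0,0,-0.0005,0]
    - [-0.0003,0,-0.001,0]
    - [-0.0005,0,-0.0015,0]
    - [-0.0007,0,-0.002,0]
    - [-0.0007,0,-0.0024,0]
    - [-0.0007,0,-0.0024,0]
    - [-0.0007,0,-0.0024,0]
    - [-0.0007,0,-0.0024,0]
    - [-0.0007,0,-0.0024,0]
  jaw: 0.41

```text
t: 51.6
position: [0.4215, -0.2151, 0.0339]
eef_rot: [[-0.038, 0.999, -0.0], [0.999, 0.038, 0.0], [0.0, -0.0, -1.0]]
contact_force: [-1.6, -0.5, -0.2]
opening: 0.407
finger_force: 11.9
```

```bash
python3 st.py; python3 t2.py 3
```

```text
51.6 [ 0.4215 -0.2151  0.0339] [-1.5971 -0.4618 -0.1569] [0.0615 0.1579 0.0335] 11.91271886229515 0.4066550369907141
51.65 [ 0.4215 -0.2151  0.0339] [-1.5984  0.3721 -0.1932] [0.0089 0.1693 0.0604] 11.922273337841034 0.4071887704068745
51.7 [ 0.4215 -0.2151  0.034 ] [-0.9367  0.2979  1.0934] [ 0.0124  0.1985 -0.0488] 11.937622725963593 0.40964748660148553
[-0.0018 -0.0003  0.0182] 1290 [ 0.4501 -0.2569  0.0143] [ 0.5411 -0.1713  0.0205]
```

The cover is flat: slope 0.002, top at 17 mm. I'll release it and withdraw.

Call:
servo_tool:
  plan:
    - [0,0,0,0]
    - [0,0,0,0]
    - [0,0,0,0]
    - [0,0,0,0]
    - [0,0,0,0]
    - [0,0,0,0]
    - [0,0,0,0]
    - [0,0,0,0]
    - [0,0,0,0]
    - [0,0,0,0]
  jaw: 0.7

```text
t: 53.0
position: [0.4215, -0.2152, 0.034]
eef_rot: [[-0.038, 0.999, -0.0], [0.999, 0.038, 0.0], [0.0, -0.0, -1.0]]
contact_force: [-0.2, 0.3, 0.2]
opening: 0.702
finger_force: 0.0
```

Call:
servo_tool:
  plan:
    - [0,0,0.01,0]
    - [0,0,0.025,0]
    - [0,0,0.045,0]
    - [0,0,0.07,0]
    - [0,0,0.1,0]
    - [0,0,0.13,0]
    - [0,0,0.16,0]
    - [0,0,0.18,0]
    - [0,0,0.195,0]
    - [0,0,0.2,0]

```text
t: 54.25
position: [0.4219, -0.2154, 0.2356]
eef_rot: [[-0.038, 0.999, 0.002], [0.999, 0.038, -0.001], [-0.001, 0.002, -1.0]]
contact_force: [0.1, -0.4, 0.2]
opening: 0.701
finger_force: 0.0
```

```bash
python3 st.py; python3 t2.py 4; python3 - <<'E'
from h import *
s=bot.snapshot("side"); cv2.imwrite("pics/fin.png",s["img"])
E
```

```text
54.25 [ 0.4219 -0.2154  0.2356] [ 0.0971 -0.4046  0.1794] [ 0.0514  0.0147 -0.0547] 0.0 0.7006472944415281
54.3 [ 0.4219 -0.2154  0.2355] [-0.6842  0.6947  0.6589] [ 0.0256 -0.0026 -0.0196] 0.0 0.698150709915611
54.35 [ 0.4216 -0.2153  0.2347] [0.3785 0.1663 0.0621] [-0.0285  0.005  -0.0043] 0.0 0.6946637402226203
[0.0058 0.0035 0.0149] 1845 [ 0.45   -0.2573  0.0138] [ 0.5464 -0.1712  0.02  ]
```

View pics/fin.png

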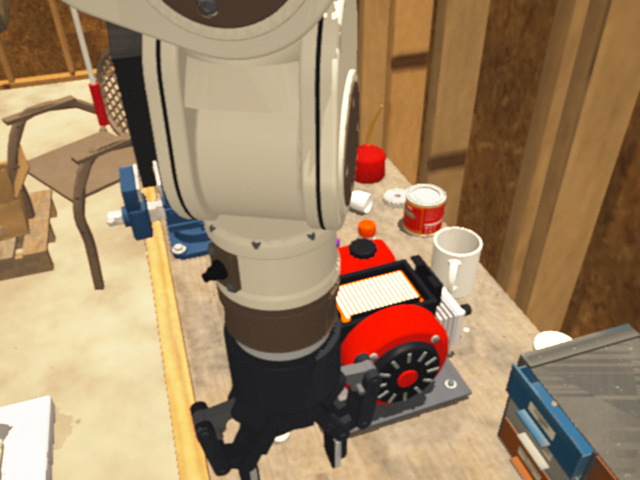

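View pics/d4.png

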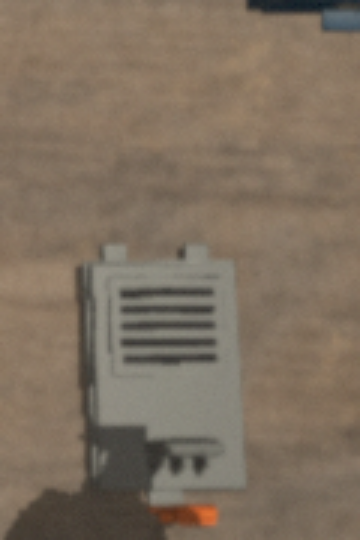

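The top crop shows the cover flat and right way up on the bench, with its tongues at the top (px (150,250)), its tab at (185,515) and clear bench around it. The side view shows the open filter box and the gripper well above the bench, not touching anything.

```bash
python3 -c "
from workcell import bot
print(bot.sign_off())"
```

```text
the job is handed in; nothing more can be done
None
```

The cover is off and lies flat, right way up, on the free bench top, and I handed the job in at about 54 s; one tip test reached 12.6 N while it was still hooked (hint: under 8 N), and the last pictures show no harm.

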